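Open the tin locker with its release key

TASK

Take the release key from its holder, reach with it down through the narrow gap behind the top of the locker's flap door, feel for the sprung hook and press it down gently, never forcing the key against the locker or its flap, until the flap springs free. Then fold the flap fully down and put the key back upright in its holder, fully home. Leave the tins where they stand.

Things in the scene. Friction and masses are not known exactly. Their poses are not given: they have to be found in the camera images.
- locker: Fixed white steel bench locker, 160 deep (x), 300 wide (y), 172 high. Origin: centre of its underside; z up; its front faces its own -x (front plane at x = -80). Its open front is closed by a blue flap door hinged along the bottom, which already stands ajar at the start, held by a sprung orange hook on its inner face.
- gap (a point): Middle of the gap between the flap's inner face and the locker's front plane, at the height of the locker's top (172 mm over the bench), half-way along it; axes as the locker's. At the start the gap is about 22 mm wide (x) at the hook's height, a little wider above, and open from above along the locker's whole width (y). Apart from the hook it is empty down to 105 mm over the bench.
- hook_zone (a point): 28.5 mm below the gap point, axes as the locker's: the height of the flat top of the hook's arm (within 2 mm) as latched. The arm, 28 wide (y), 5 thick, crosses the gap; its middle lies at an UNKNOWN y from -90 to +90 mm from this point, other each time, fixed in a run: find it by feel (or sight). Sideways it is rigid.
- lintel (a point): Lower edge of the lip behind which the hook catches, mid-width (lip 6 thick, at the locker's front). The hook slides down the flap, sprung up: 1.5 N at first, 3 to 6 N with friction at 9 to 10 mm down, where it clears the lip and the flap springs free; hard stop at 20 mm. Its two barbs are near the arm's side edges, 20 mm apart: press near the arm's middle, or a barb may catch on the key until it is lifted.
- hinge (a point): Middle of the flap's hinge axis, which runs along the locker's y, 18 mm over the bench in the locker's front plane; axes as the locker's. The flap is a panel 290 wide (y), 12 thick, 148 high above the hinge; its inner face passes through the axis.
- flap_edge (a point): Middle of the top edge of the flap's inner face, 148 mm from the hinge; moves with the flap. The hook stays on the inner face, standing out up to 35 mm, 92 to 137 mm from the hinge. A sprung plunger, 12 thick, comes 34 mm out of the locker at its y = +132, 96 mm over the bench, and kicks the freed flap out.
- flap (a joint): Angle of the flap, rad: 0 shut upright, 1.57 fully down (level, inner face up, 18 mm over the bench); grows as the flap's top leans out to the locker's -x. Latched 0.15 to 0.2; freed, it is kicked to about 0.4 to 0.6, where the stiff hinge (friction 0.25 N m) holds it. It stays at any angle and must be pushed on down from its inner face.
- key_grip (a point): Centre of the red square grip (22 x 22 x 40 high) of the release key, an upright loose key of 90 g; z along the key, upwards; x and y square to the grip's flat sides. The key's steel pin, 8 in diameter, goes straight down from the grip and ends 95 mm below this point (75 mm of it is below the grip).
- key_tip (a point): Middle of the flat end of the key's pin, 95 mm below key_grip.
- holder_hole0 (a point): Middle of the mouth of the hole, 14 in diameter and 80 deep, in the middle of the top of the key's holder: a fixed blue block 80 x 80 x 85 high; mouth 85 mm over the bench. The key stands in it with its grip's underside resting on the block's top (key_grip 20 mm above the mouth).
- big_tin: Bystander: upright blue tin with a red band, 110 in diameter, 100 high, 0.9 kg, loose. Origin: centre of its underside.
- tin_a: Bystander: shut gold tin, 74 in diameter, 32 high, loose. Origin: centre of its underside.
- tin_b: Bystander: shut gold tin, same as tin_a.

How it is judged:
By the outcome, as a careful person would: the job done as asked, in the order asked, and still so for the second after the job is handed in, with the robot touching nothing.
It also fails if it takes over 70 s, if anything falls off the work surface, if the arm or the gripper's body presses on something with over 40 N, if the wrist force passes 120 N, or if a joint passes its speed limit or range.

ROBOT

A 7-joint arm with a two-finger parallel gripper is mounted at the origin on the work surface. World frame = base frame: x ahead of the robot, y to its left, z up, the work surface at z = 0. Lengths are in m, angles in rad, forces in N, time in s.
With the tool pointing down it reaches from about 0.425 to 0.875 m from the base axis. Payload 4.7 kg.
Tool frame: the origin (TCP) lies midway between the tips of the shut fingers; the grasp point (between the pads) lies 19 mm behind it; z points along the fingers, y is the line along which they close (so a half turn about z gives the same grasp; the last joint's range is limited). The gripper opens to 87 mm and grips with 3 to 60 N. Pads are 19 mm wide; open, the fingers measure 117 mm over their backs; the gripper's body (75 mm by 190 mm) begins 51 mm behind the grasp point.
Start: joints at [-1.236, 0.321, -0.07, 1.45, 0.023, 1.371, -0.057], TCP at [0.205, 0.617, 0.223] pointing down, gripper open.
Joint ranges: [-2.86, 2.86], [-0.3, 2.09], [-1.38, 1.24], [0.06, 2.45], [-1.56, 4.7], [0.09, 2.05], [-2.69, 2.69]. Speed limits (rad/s): [2.57, 2.57, 3.14, 3.14, 3.14, 3.14, 3.14].

INTERFACE

Orientations are given as a rotation vector (axis times angle).
In Python, from bench import ctrl, get_image, calibration gives the robot as it stands.
- The arm moves only by the tool apply_moves, never from a script. Its arguments are lists of equal length, an entry for each row: "dp": the shift along the tool's x, y, z in m, a list of three; "twist": the turn, a rotation vector about the tool's x, y, z in rad, a list of three; "fingers": the closure, from 0 (fully open) to 1 (shut). In form: {"dp": [[dx, dy, dz], ...], "twist": [[ax, ay, az], ...], "fingers": [fingers, ...]}. A call has 1 to 10 rows; each row shifts and turns the commanded pose from where the row before left it, along the tool's axes as they then stand; what a row does not reach is not made up. A row lasts 1/10 s, in which the tool goes at most 50 mm and 8.59 degrees, less where a joint would pass 70% of its speed; a pose out of reach is approached as far as the arm can. A call is refused whole if a number of a shift passes 0.05 or a number of a turn 0.15, either way. A call with a gripper value outside its range is refused whole. The fingers move at their own pace and stop on an object; "newtons" is the grip in N (left out, the last holds). Time passes only in rows, so rows that do not move let the fingers close. It gives the time, the measured TCP pose, the force, the opening and the grip force at its end, in the units of the state.
- ctrl.get_state(): the state, without advancing time (a new reading comes with each control period).
- get_image(name): name is "scene" or "top" or "wrist"; returns the picture (420x560x3 uint8, red, green, blue); there is no depth.
- calibration(name): a dict with "fx", "fy", "cx", "cy" (pixels), "eye" and "attitude" of the camera in the world; the wrist camera has in their place "hand_eye" (4x4, takes a point from camera to tool coordinates, whose origin is the TCP and whose axes are the flange's). Camera axes: x right, y up, looking along -z (the intrinsics and any distortion apply to the point x, -y, -z); pixel columns grow to the right and rows downward; lengths in m; the calibration is good to about 2 mm. A picture is of the moment at which its call begins: read the wrist's pose just before it. calibration takes no time and is no camera call.
- ctrl.close_job(): hands the job in; it is judged then, once.
The state is a dict: "time": time; "joint_positions": joint angles; "qd": joint speeds; "joint_torque": joint torques, N m; "position": TCP position; "tool_rot": TCP orientation; "ft_force": force on the tool from outside, world axes, zero at the start; "torque": the same for the moment, N m; "grip_width": opening from 0.0 (shut) to 1.0 (fully open); "grip_force": force on a finger pad.
Only numpy, scipy, OpenCV 4.12 (cv2) and the standard library are available. Lean on these libraries where they do the work, as an engineer would, in place of code of your own. Each camera call takes 0.05 s, during which the arm holds its last target. There are 200 camera calls.

## Working session

There is one attempt and no reset: what is moved stays moved. The work goes in short steps, Python scripts to look and compute and a tool call to move; the robot and the scene stay as the last step left them, time stands still between calls to the robot, and variables do not carry over. Pictures are saved under pics/ and viewed, at most 10 in all, crops included, and the job is handed in when it is done.

Besides the shell and the picture viewer there is one more tool, called as name(argument=value, ...), one argument or row to a line, values as JSON. apply_moves: Moves the arm, as the interface text tells. Its arguments: {"type":"object","properties":{"dp":{"type":"array"},"twist":{"type":"array"},"fingers":{"type":"array"},"newtons":{"type":"number"}},"required":["dp","twist","fingers"]}

```bash
ls; mkdir -p pics; python3 - <<'E'
from bench import ctrl,get_image,calibration
import cv2,numpy as np
s=ctrl.get_state();print({k:np.round(v,3).tolist() for k,v in s.items()})
a=get_image("scene");b=get_image("top")
for n,i in (("scene",a),("top",b)): cv2.imwrite(f"pics/{n}0.png",i[:,:,::-1])
for n in("scene","top","wrist"):print(n,calibration(n))
E
```

```text
pics
{'time': 0.0, 'joint_positions': [-1.236, 0.322, -0.07, 1.452, 0.023, 1.371, -0.057], 'qd': [0.001, 0.001, -0.0, 0.001, -0.001, 0.001, -0.0], 'joint_torque': [-0.0, -49.129, -0.404, -31.253, -0.064, 0.044, 0.0], 'position': [0.205, 0.616, 0.221], 'tool_rot': [-0.502, -3.101, 0.003], 'ft_force': [0.425, -0.124, 0.021], 'torque': [-0.016, 0.019, 0.001], 'grip_force': 0.0, 'grip_width': 0.998}
scene {'fx': 414.14529182810196, 'fy': 414.14529182810196, 'cx': 281.68323421940187, 'cy': 207.02762013520885, 'eye': array([0.23817336, 0.39887929, 0.89666838]), 'attitude': array([ 0.25777755, -0.74305906, -2.42824526])}
top {'fx': 515.3132407802198, 'fy': 515.3132407802198, 'cx': 275.7218175912847, 'cy': 199.67383660358536, 'eye': array([0.2910157 , 0.02416072, 1.23191415]), 'attitude': array([ 0.16761704, -0.17519872, -1.62730714])}
wrist {'fx': 303.85171142469807, 'fy': 303.85171142469807, 'cx': 285.18426290580027, 'cy': 207.27029151782398, 'hand_eye': array([[-1.30194013e-04,  9.54617535e-01,  2.97834426e-01,
         8.21572000e-02],
       [ 9.99999736e-01,  3.37344415e-04, -6.44119344e-04,
        -9.54671673e-05],
       [-7.15360400e-04,  2.97834264e-01, -9.54617326e-01,
        -1.62961679e-01],
       [ 0.00000000e+00,  0.00000000e+00,  0.00000000e+00,
         1.00000000e+00]])}
```

View pics/top0.png

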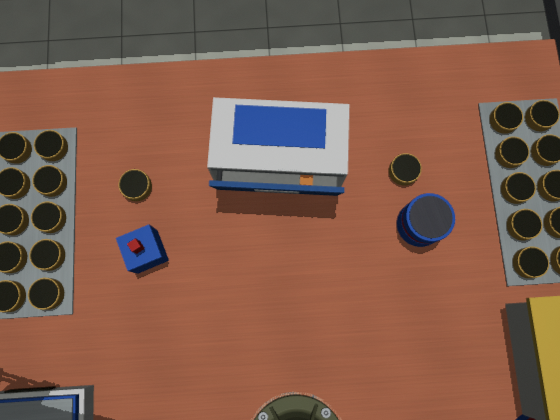

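View pics/scene0.png

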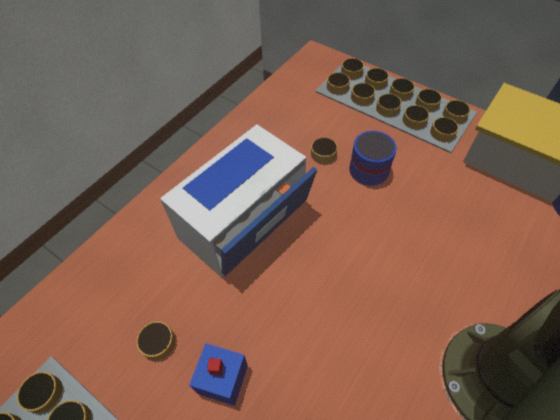

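The top view shows the holder at about (142,249) with its red grip at (136,246), the locker top spanning (212,100)–(348,172), and the orange hook in the gap at (306,181). In the scene view the grip is at (215,366) and the hook at (285,188).

```bash
cat > h.py <<'E'
import numpy as np,cv2
from scipy.spatial.transform import Rotation as R
from bench import ctrl,get_image,calibration
def cam(n):
    c=calibration(n)
    if n!="wrist": return c,R.from_rotvec(c["attitude"]).as_matrix(),np.array(c["eye"])
    s=ctrl.get_state();T=R.from_rotvec(s["tool_rot"]).as_matrix();H=c["hand_eye"]
    return c,T@H[:3,:3],T@H[:3,3]+s["position"]
def ray(C,px):
    c,A,e=C;d=A@np.array([(px[0]-c["cx"])/c["fx"],-(px[1]-c["cy"])/c["fy"],-1]);return e,d/np.linalg.norm(d)
def onz(C,px,z):
    e,d=ray(C,px);return e+d*(z-e[2])/d[2]
def proj(C,p):
    c,A,e=C;q=A.T@(np.array(p)-e);return np.array([c["cx"]-c["fx"]*q[0]/q[2],c["cy"]+c["fy"]*q[1]/q[2]])
def tri(Ca,pa,Cb,pb):
    M=np.zeros((3,3));v=np.zeros(3)
    for C,p in((Ca,pa),(Cb,pb)):
        e,d=ray(C,p);P=np.eye(3)-np.outer(d,d);M+=P;v+=P@e
    return np.linalg.solve(M,v)
def blobs(img,lo,hi,amin=20):
    m=cv2.inRange(cv2.cvtColor(img,cv2.COLOR_RGB2HSV),lo,hi)
    cs,_=cv2.findContours(m,cv2.RETR_EXTERNAL,cv2.CHAIN_APPROX_NONE)
    return sorted([c for c in cs if cv2.contourArea(c)>amin],key=cv2.contourArea)[::-1]
E
python3 - <<'E'
from h import *
np.set_printoptions(precision=4,suppress=True)
for n in("top","scene"):
    i=cv2.imread(f"pics/{n}0.png")[:,:,::-1];C=cam(n)
    print(n,"base->",proj(C,[0,0,0]),"tcp->",proj(C,[.205,.617,.223]))
    for nm,lo,hi,z in(("red",(0,200,90),(4,255,255),.125),("orange",(8,200,200),(20,255,255),.1435),("blue",(108,180,60),(125,255,255),.085),("white",(0,0,170),(180,40,255),.172)):
        for c in blobs(i,lo,hi)[:5]:
            r=cv2.minAreaRect(c);ap=cv2.approxPolyDP(c,4,True)[:,0]
            print(nm,cv2.contourArea(c),np.round(r[0],1),np.round(r[1],1),r[2],"ctr",onz(C,r[0],z))
            if len(ap)<9:
                print("  corners",[ (p.tolist(),np.round(onz(C,p,z)[:2],3).tolist()) for p in ap])
E
```

```text
top base-> [296.0777 446.5759] tcp-> [-37.8017 380.7702]
blue 3280.0 [279.7 126.4] [90.6 37.7] 2.862405300140381 ctr [ 0.7184 -0.0098  0.085 ]
  corners [([236, 106], [0.776, 0.09]), ([235, 143], [0.684, 0.097]), ([324, 147], [0.661, -0.11]), ([325, 110], [0.752, -0.12])]
blue 1198.5 [139.2 247.7] [35.4 36.6] 68.96248626708984 ctr [0.4527 0.322  0.085 ]
  corners [([150, 226], [0.5, 0.297]), ([117, 239], [0.475, 0.372]), ([129, 270], [0.404, 0.345]), ([161, 257], [0.429, 0.274])]
blue 189.0 [429.5 217. ] [48.8 46. ] 45.0 ctr [ 0.4807 -0.3338  0.085 ]
blue 134.5 [ 38. 407.] [24. 76.] 90.0 ctr [0.1306 0.5359 0.085 ]
  corners [([76, 395], [0.149, 0.457]), ([0, 402], [0.146, 0.616]), ([72, 397], [0.146, 0.465]), ([74, 419], [0.102, 0.46])]
white 9389.0 [278.9 135. ] [139.7  69.7] 2.8912694454193115 ctr [ 0.6665 -0.0044  0.172 ]
  corners [([213, 98], [0.761, 0.135]), ([208, 166], [0.607, 0.151]), ([347, 172], [0.574, -0.144]), ([348, 104], [0.728, -0.16])]
white 160.0 [ 66. 401.] [24. 34.] 90.0 ctr [0.1504 0.4431 0.172 ]
  corners [([82, 412], [0.128, 0.412]), ([83, 389], [0.17, 0.411]), ([50, 392], [0.169, 0.475]), ([78, 392], [0.166, 0.42])]
scene base-> [497.8809 378.7866] tcp-> [197.8021 709.9586]
white 7394.0 [233.1 177.6] [ 64.3 137.3] 49.39870071411133 ctr [0.6695 0.0009 0.172 ]
  corners [([305, 156], [0.573, -0.144]), ([255, 125], [0.73, -0.157]), ([161, 199], [0.76, 0.136]), ([209, 240], [0.607, 0.153])]
```

```bash
python3 - <<'E'
from h import *
np.set_printoptions(precision=4,suppress=True)
I={n:cv2.imread(f"pics/{n}0.png")[:,:,::-1] for n in("top","scene")}
for n,p in(("top",(306,181)),("top",(136,246)),("scene",(285,188)),("scene",(215,366))):
    print(cv2.cvtColor(I[n],cv2.COLOR_RGB2HSV)[p[1]-2:p[1]+3,p[0]-2:p[0]+3].reshape(-1,3)[::4].tolist())
top,sc=cam("top"),cam("scene")
for n,C,w in(("top",top,(125,150,235,260)),("scene",sc,(200,230,352,380)),):
    x0,x1,y0,y1=w;im=np.ascontiguousarray(I[n][y0:y1,x0:x1])
    for c in blobs(im,(0,215,60),(6,255,255),8)+blobs(im,(172,150,60),(180,255,255),8):
        c=c+np.array([x0,y0]);r=cv2.minAreaRect(c);print("red",n,np.array(r[0]),r[1],r[2],onz(C,r[0],.125),[onz(C,p,.125)[:2].round(4).tolist() for p in cv2.boxPoints(r)])
for n,C,w in(("top",top,(295,320,172,190)),("scene",sc,(275,298,178,200))):
    x0,x1,y0,y1=w;h=cv2.cvtColor(np.ascontiguousarray(I[n][y0:y1,x0:x1]),cv2.COLOR_RGB2HSV)
    m=(h[...,0]>5)&(h[...,0]<16)&(h[...,1]>190)&(h[...,2]>130);ys,xs=np.nonzero(m)
    print("hook",n,m.sum(),xs.min()+x0,xs.max()+x0,ys.min()+y0,ys.max()+y0,xs.mean()+x0,ys.mean()+y0,onz(C,(xs.mean()+x0,ys.mean()+y0),.1435))
E
python3 - <<'E'
import cv2,numpy as np
a=cv2.imread("pics/top0.png");b=cv2.imread("pics/scene0.png")
f=lambda i,x,y:cv2.resize(i[y:y+40,x:x+53],(400,300),interpolation=cv2.INTER_NEAREST)
cv2.imwrite("pics/crop1.png",np.vstack([np.hstack([f(a,115,225),f(a,280,160)]),np.hstack([f(b,190,345),f(b,260,170)])]))
E
```

```text
[[14, 169, 186], [14, 170, 185], [14, 170, 185], [14, 170, 186], [14, 170, 186], [14, 170, 186], [14, 170, 186]]
[[1, 191, 155], [1, 188, 148], [1, 187, 157], [0, 187, 157], [1, 188, 157], [1, 188, 156], [0, 209, 61]]
[[11, 160, 158], [11, 164, 199], [11, 169, 196], [11, 165, 198], [11, 168, 197], [11, 168, 196], [145, 38, 113]]
[[1, 175, 165], [1, 172, 165], [0, 172, 165], [0, 171, 164], [1, 172, 163], [0, 175, 165], [0, 171, 164]]
red scene [214.5 366. ] (16.0, 13.0) 90.0 [0.4514 0.3269 0.125 ] [[0.4701, 0.3232], [0.4509, 0.3095], [0.433, 0.3305], [0.4518, 0.3439]]Traceback (most recent call last):
  File "<stdin>", line 14, in <module>
    return umr_minimum(a, axis, None, out, keepdims, initial, where)
ValueError: zero-size array to reduction operation minimum which has no identity
```

View pics/crop1.png

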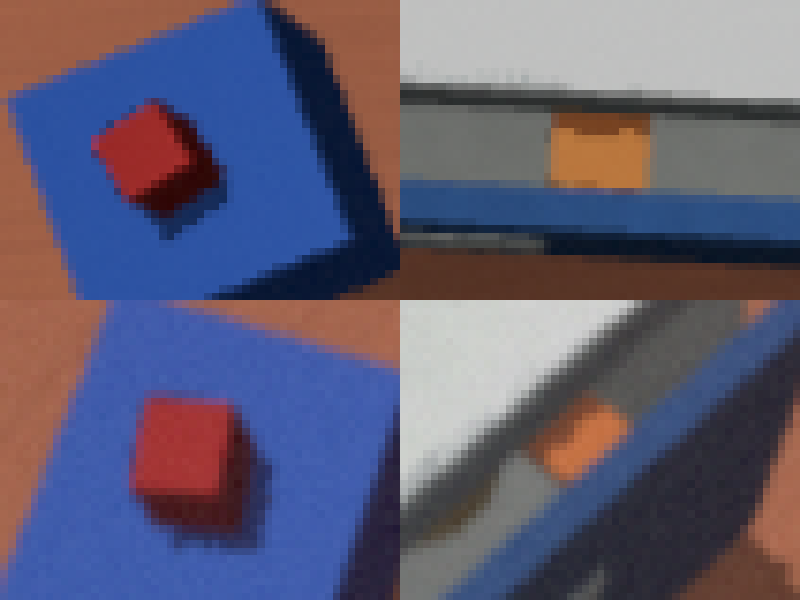

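The crop shows the grip's lit top face at about (134.5,244.5) in the top view, turned relative to the block, and the hook at columns 300–313, rows 175–185. In the scene view the hook is at about (282,188).

```bash
python3 - <<'E'
from h import *
np.set_printoptions(precision=4,suppress=True)
I={n:cv2.imread(f"pics/{n}0.png")[:,:,::-1] for n in("top","scene")}
top,sc=cam("top"),cam("scene")
def pick(n,w,h0,h1,v,smin=140):
    x0,x1,y0,y1=w;k=8
    im=cv2.resize(np.ascontiguousarray(I[n][y0:y1,x0:x1]),None,fx=k,fy=k,interpolation=cv2.INTER_LINEAR)
    h=cv2.cvtColor(im,cv2.COLOR_RGB2HSV);m=((h[...,0]>=h0)&(h[...,0]<=h1)&(h[...,1]>smin)&(h[...,2]>v)).astype(np.uint8)
    c=max(cv2.findContours(m,cv2.RETR_EXTERNAL,cv2.CHAIN_APPROX_NONE)[0],key=cv2.contourArea)
    return ((c[:,0]+.5)/k-.5+np.array([x0,y0])).astype(np.float32)
for n,C,w,v in(("top",top,(125,146,235,255),115),("scene",sc,(200,230,352,380),125)):
    W=np.array([onz(C,p,.125)[:2] for p in pick(n,w,0,6,v)],np.float32);r=cv2.minAreaRect(W*1000);print("red",n,r)
W=[]
for n,C,w,v in(("top",top,(295,320,172,190),150),("scene",sc,(275,298,178,200),170)):
    W=np.array([onz(C,p,.1435)[:2] for p in pick(n,w,6,18,v,110)],np.float32);r=cv2.minAreaRect(W*1000);print("hook",n,r)
# locker
for n,C in(("top",top),("scene",sc)):
    c=blobs(I[n],(0,0,150),(180,40,255))[0]
    W=np.array([onz(C,p[0],.172)[:2] for p in c],np.float32);print("locker",n,cv2.minAreaRect(W*1000))
# holder
c=blobs(I["top"],(108,170,100),(125,255,255))
for q in c[:3]: print("blue top",cv2.minAreaRect(np.array([onz(top,p[0],.085)[:2] for p in q],np.float32)*1000))
c=blobs(I["scene"],(100,120,120),(125,255,255))
for q in c[:3]: print("blue sc",cv2.minAreaRect(np.array([onz(sc,p[0],.085)[:2] for p in q],np.float32)*1000))
E
```

```text
red top ((454.17926025390625, 323.38592529296875), (19.259794235229492, 19.452096939086914), 30.185998916625977)
red scene ((453.5223693847656, 325.679443359375), (18.2559757232666, 18.82883071899414), 29.986356735229492)
hook top ((568.604248046875, -57.310604095458984), (28.076900482177734, 17.30366325378418), 85.44357299804688)
hook scene ((571.115966796875, -56.851890563964844), (26.18919563293457, 11.361737251281738), 86.42589569091797)
locker top ((667.3424682617188, -4.133575439453125), (298.9146423339844, 159.43832397460938), 83.35059356689453)
locker scene ((667.7532348632812, -3.81036376953125), (300.05615234375, 160.13223266601562), 83.29566955566406)
blue top ((719.0930786132812, -9.298492431640625), (213.3246307373047, 94.26251983642578), 83.34742736816406)
blue top ((481.1805725097656, -335.0313415527344), (106.23712921142578, 106.59678649902344), 39.361637115478516)
blue top ((453.9035339355469, 323.11114501953125), (77.90234375, 78.02792358398438), 19.5118465423584)
blue sc ((742.0361328125, -55.39393615722656), (221.0671844482422, 97.81245422363281), 83.27569580078125)
blue sc ((454.6401062011719, 325.821044921875), (78.43132781982422, 78.73380279541016), 19.40089225769043)
blue sc ((590.2622680664062, -30.57843017578125), (312.8721923828125, 10.832412719726562), 83.4203109741211)
```

```bash
cat >> h.py <<'E'
np.set_printoptions(precision=4,suppress=True)
def plan(pos=None,yaw=None):
    """yaw = world angle of tool y (deg, mod 180), tool z straight down; prints total twist, then dp in the frame after the twist"""
    s=ctrl.get_state();T=R.from_rotvec(s["tool_rot"]);G=T
    if yaw is not None:
        best=None
        for a in(yaw,yaw+180):
            a=np.radians(a);y=np.array([np.cos(a),np.sin(a),0]);z=np.array([0,0,-1.]);g=R.from_matrix(np.c_[np.cross(y,z),y,z])
            d=(T.inv()*g).magnitude()
            if best is None or d<best[0]:best=(d,g)
        G=best[1]
    print("t",s["time"],"pos",np.array(s["position"]),"F",np.array(s["ft_force"]),"twist",(T.inv()*G).as_rotvec(), "q7",s["joint_positions"][6],"w",s["grip_width"],s["grip_force"])
    if pos is not None: print("dp after twist",G.inv().apply(np.array(pos)-s["position"]))
    print("tool axes in world (cols)\n",G.as_matrix())
E
python3 - <<'E'
from h import *
plan([.454,.3245,.20],30);plan([.454,.3245,.20],120)
E
```

```text
t 0.1 pos [0.2048 0.6164 0.2216] F [-0.1088 -0.3255  0.2012] twist [-0.0016  0.0007  0.7265] q7 -0.056857137069524125 w 0.9976019621220686 0.0
dp after twist [-0.3773  0.0699  0.0216]
tool axes in world (cols)
 [[-0.5    0.866  0.   ]
 [ 0.866  0.5    0.   ]
 [ 0.     0.    -1.   ]]
t 0.1 pos [0.2048 0.6164 0.2216] F [-0.1088 -0.3255  0.2012] twist [-0.0017 -0.0006 -0.8443] q7 -0.056857137069524125 w 0.9976019621220686 0.0
dp after twist [-0.0699 -0.3773  0.0216]
tool axes in world (cols)
 [[-0.866 -0.5    0.   ]
 [-0.5    0.866  0.   ]
 [-0.     0.    -1.   ]]
```

apply_moves(
  dp=[
    [0,0,0],
    [0,0,0],
    [0,0,0],
    [0,0,0],
    [0,0,0],
  ],
  twist=[
    [0,0,0.1453],
    [0,0,0.1453],
    [0,0,0.1453],
    [0,0,0.1453],
    [0,0,0.1453],
  ],
  fingers=[0,0,0,0,0],
)

```text
time: 0.6
position: [0.2049, 0.6165, 0.2219]
tool_rot: [1.579, 2.716, -0.002]
ft_force: [-0.3, -0.9, -0.3]
grip_width: 1.001
grip_force: 0.0
```

apply_moves(
  dp=[
    [-0.0377,0.007,0],
    [-0.0377,0.007,0],
    [-0.0377,0.007,0],
    [-0.0377,0.007,0],
    [-0.0377,0.007,0],
    [-0.0377,0.007,0],
    [-0.0377,0.007,0],
    [-0.0377,0.007,0],
    [-0.0377,0.007,0],
    [-0.0377,0.007,0],
  ],
  twist=[
    [0,0,0],
    [0,0,0],
    [0,0,0],
    [0,0,0],
    [0,0,0],
    [0,0,0],
    [0,0,0],
    [0,0,0],
    [0,0,0],
    [0,0,0],
  ],
  fingers=[0,0,0,0,0,0,0,0,0,0],
)

```text
time: 1.6
position: [0.4546, 0.3239, 0.2223]
tool_rot: [-1.571, -2.72, 0.001]
ft_force: [-0.1, 0.6, 0.1]
grip_width: 0.999
grip_force: 0.0
```

apply_moves(
  dp=[
    [0,0,0],
    [0,0,0],
  ],
  twist=[
    [0,0,0],
    [0,0,0],
  ],
  fingers=[0,0],
)

```text
time: 1.8
position: [0.4544, 0.3245, 0.2223]
tool_rot: [-1.574, -2.718, 0.001]
ft_force: [-0.9, 0.7, 0.1]
grip_width: 1.002
grip_force: 0.0
```

```bash
python3 - <<'E'
from h import *
plan([.454,.3245,.09],30)
C=cam("wrist");i=get_image("wrist");cv2.imwrite("pics/w1.png",i[:,:,::-1])
h=cv2.cvtColor(i,cv2.COLOR_RGB2HSV)
print("expect grip",proj(C,[.454,.3245,.125]))
for lo,hi in (((0,140,110),(6,255,255)),((105,140,90),(125,255,255))):
    for c in blobs(i,lo,hi,100)[:3]:
        for z in(.125,.085):
            r=cv2.minAreaRect(np.array([onz(C,p[0],z)[:2] for p in c],np.float32)*1000);print(z,r)
E
```

```text
t 1.8 pos [0.4544 0.3245 0.2223] F [-0.8647  0.6916  0.0817] twist [-0.0006 -0.0003 -0.0026] q7 -0.11758868523017725 w 1.001668763707728 0.0
dp after twist [ 0.0002 -0.0003  0.1323]
tool axes in world (cols)
 [[-0.5    0.866  0.   ]
 [ 0.866  0.5    0.   ]
 [ 0.     0.    -1.   ]]
expect grip [284.7968 208.1988]
0.125 ((456.654541015625, 314.9382629394531), (68.05547332763672, 26.961400985717773), 19.39654541015625)
0.085 ((463.2777099609375, 302.53582763671875), (78.51573181152344, 31.10538673400879), 19.396562576293945)
0.125 ((440.3019714355469, 345.34454345703125), (35.98451614379883, 42.09355926513672), 26.56303596496582)
0.085 ((444.4118347167969, 337.6156311035156), (41.5153694152832, 48.5634765625), 26.56313133239746)
```

View pics/w1.png

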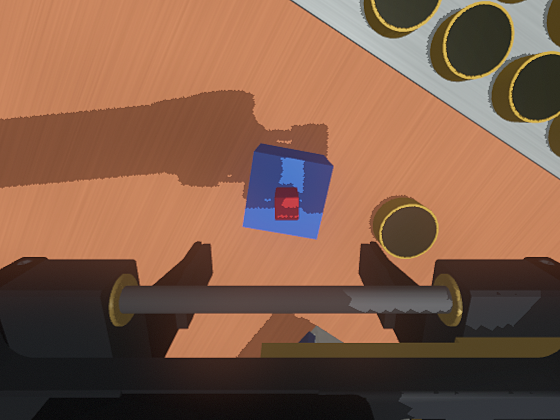

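The wrist view shows the grip at (287,205), square to the image and between the fingers, within about 1 mm of where it was predicted (285,208). Descending now.

apply_moves(
  dp=[
    [0,0,0.0132],
    [0,0,0.0132],
    [0,0,0.0132],
    [0,0,0.0132],
    [0,0,0.0132],
    [0,0,0.0132],
    [0,0,0.0132],
    [0,0,0.0132],
    [0,0,0.0132],
    [0,0,0.0132],
  ],
  twist=[
    [0,0,0],
    [0,0,0],
    [0,0,0],
    [0,0,0],
    [0,0,0],
    [0,0,0],
    [0,0,0],
    [0,0,0],
    [0,0,0],
    [0,0,0],
  ],
  fingers=[0,0,0,0,0,0,0,0,0,0],
)

```text
time: 2.85
position: [0.4542, 0.3253, 0.0895]
tool_rot: [1.571, 2.721, 0.0]
ft_force: [0.5, 1.0, 0.0]
grip_width: 1.001
grip_force: 0.0
```

apply_moves(
  dp=[
    [0,0,0],
    [0,0,0],
    [0,0,0],
    [0,0,0],
    [0,0,0],
    [0,0,0],
    [0,0,0],
    [0,0,0],
    [0,0,0],
    [0,0,0],
  ],
  twist=[
    [0,0,0],
    [0,0,0],
    [0,0,0],
    [0,0,0],
    [0,0,0],
    [0,0,0],
    [0,0,0],
    [0,0,0],
    [0,0,0],
    [0,0,0],
  ],
  fingers=[1,1,1,1,1,1,1,1,1,1],
  newtons=50,
)

```text
time: 3.85
position: [0.4541, 0.3254, 0.0906]
tool_rot: [1.571, 2.721, 0.0]
ft_force: [-1.1, -0.1, 0.2]
grip_width: 0.248
grip_force: 50.0
```

apply_moves(
  dp=[
    [0,0,-0.02],
    [0,0,-0.02],
    [0,0,-0.02],
    [0,0,-0.02],
    [0,0,-0.02],
    [0,0,-0.02],
    [0,0,-0.02],
    [0,0,-0.02],
    [0,0,-0.02],
    [0,0,-0.02],
  ],
  twist=[
    [0,0,0],
    [0,0,0],
    [0,0,0],
    [0,0,0],
    [0,0,0],
    [0,0,0],
    [0,0,0],
    [0,0,0],
    [0,0,0],
    [0,0,0],
  ],
  fingers=[1,1,1,1,1,1,1,1,1,1],
)

```text
time: 4.85
position: [0.4539, 0.3251, 0.2912]
tool_rot: [-1.571, -2.72, 0.001]
ft_force: [0.4, -0.0, -1.8]
grip_width: 0.248
grip_force: 50.0
```

apply_moves(
  dp=[
    [-0.0389,-0.0091,0],
    [-0.0389,-0.0091,0],
    [-0.0389,-0.0091,0],
    [-0.0389,-0.0091,0],
    [-0.0389,-0.0091,0],
    [-0.0389,-0.0091,0],
    [-0.0389,-0.0091,0],
    [-0.0389,-0.0091,0],
    [-0.0389,-0.0091,0],
    [-0.0389,-0.0091,0],
  ],
  twist=[
    [0,0,0],
    [0,0,0],
    [0,0,0],
    [0,0,0],
    [0,0,0],
    [0,0,0],
    [0,0,0],
    [0,0,0],
    [0,0,0],
    [0,0,0],
  ],
  fingers=[1,1,1,1,1,1,1,1,1,1],
)

```text
time: 5.85
position: [0.5698, -0.0585, 0.2905]
tool_rot: [-1.57, -2.721, -0.001]
ft_force: [0.5, -0.1, -1.3]
grip_width: 0.25
grip_force: 50.0
```

apply_moves(
  dp=[
    [0,0,0],
    [0,0,0],
    [0,0,0],
  ],
  twist=[
    [0,0,0],
    [0,0,0],
    [0,0,0],
  ],
  fingers=[1,1,1],
)

```text
time: 6.15
position: [0.5696, -0.0556, 0.2902]
tool_rot: [-1.568, -2.721, -0.001]
ft_force: [-0.8, 0.2, -0.2]
grip_width: 0.248
grip_force: 50.0
```

```bash
python3 - <<'E'
from h import *
plan([.569,-.057,.26])
a=get_image("top");b=get_image("scene");cv2.imwrite("pics/t2.png",a[:,:,::-1]);cv2.imwrite("pics/s2.png",b[:,:,::-1])
p=ctrl.get_state()["position"];tip=np.array(p)-[0,0,.08]
x,y=proj(cam("scene"),tip).astype(int);u,v=proj(cam("top"),tip).astype(int);print("tip px scene",x,y,"top",u,v)
f=lambda i,x,y:cv2.resize(i[max(y-45,0):y+45,max(x-40,0):x+40],(400,450),interpolation=cv2.INTER_NEAREST)
cv2.imwrite("pics/c2.png",np.hstack([f(a,u,v),f(b,x,y)])[:,:,::-1])
E
```

```text
t 6.15 pos [ 0.5696 -0.0556  0.2902] F [-0.8137  0.1554 -0.1983] twist [0. 0. 0.] q7 0.6475281006373834 w 0.24814896755104018 49.99998539686203
dp after twist [-0.001  -0.0012  0.0302]
tool axes in world (cols)
 [[-0.5014  0.8652 -0.0006]
 [ 0.8652  0.5014  0.0009]
 [ 0.0011 -0.0001 -1.    ]]
tip px scene 283 170 top 306 171
```

View pics/c2.png

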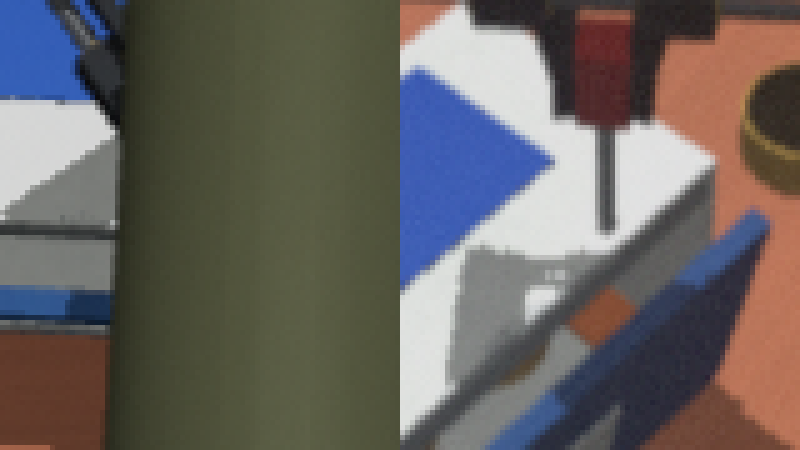

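The tip sits right above the gap, in line with the hook (crop (607,232); hook at (600,315)). Going down.

apply_moves(
  dp=[
    [-0.001,-0.001,0.005],
    [0,0,0.006],
    [0,0,0.006],
    [0,0,0.006],
    [0,0,0.006],
    [0,0,0.006],
    [0,0,0.006],
    [0,0,0.006],
    [0,0,0.005],
    [0,0,0.003],
  ],
  twist=[
    [0,0,0],
    [0,0,0],
    [0,0,0],
    [0,0,0],
    [0,0,0],
    [0,0,0],
    [0,0,0],
    [0,0,0],
    [0,0,0],
    [0,0,0],
  ],
  fingers=[1,1,1,1,1,1,1,1,1,1],
)

```text
time: 7.25
position: [0.5692, -0.0584, 0.235]
tool_rot: [-1.571, -2.72, 0.0]
ft_force: [0.2, -0.2, -0.5]
grip_width: 0.25
grip_force: 50.0
```

apply_moves(
  dp=[
    [0,0,0.001],
    [0,0,0.001],
    [0,0,0.001],
    [0,0,0.001],
    [0,0,0.001],
    [0,0,0.001],
    [0,0,0.001],
    [0,0,0.001],
    [0,0,0.001],
    [0,0,0],
  ],
  twist=[
    [0,0,0],
    [0,0,0],
    [0,0,0],
    [0,0,0],
    [0,0,0],
    [0,0,0],
    [0,0,0],
    [0,0,0],
    [0,0,0],
    [0,0,0],
  ],
  fingers=[1,1,1,1,1,1,1,1,1,1],
)

```text
time: 8.25
position: [0.5693, -0.0584, 0.2264]
tool_rot: [-1.571, -2.72, 0.0]
ft_force: [0.4, -0.6, -0.7]
grip_width: 0.249
grip_force: 50.0
```

apply_moves(
  dp=[
    [0.001,0.001,0.001],
    [0,0,0.001],
    [0,0,0.001],
    [0,0,0.001],
    [0,0,0.001],
    [0,0,0.001],
    [0,0,0],
  ],
  twist=[
    [0,0,0],
    [0,0,0],
    [0,0,0],
    [0,0,0],
    [0,0,0],
    [0,0,0],
    [0,0,0],
  ],
  fingers=[1,1,1,1,1,1,1],
)

```text
time: 8.95
position: [0.57, -0.0569, 0.2207]
tool_rot: [1.571, 2.72, 0.001]
ft_force: [-0.7, 1.1, 2.2]
grip_width: 0.251
grip_force: 50.0
```

apply_moves(
  dp=[
    [0,0,0.001],
    [0,0,0.001],
    [0,0,0.001],
    [0,0,0],
  ],
  twist=[
    [0,0,0],
    [0,0,0],
    [0,0,0],
    [0,0,0],
  ],
  fingers=[1,1,1,1],
)

```text
time: 9.35
position: [0.5699, -0.057, 0.2176]
tool_rot: [1.571, 2.72, 0.001]
ft_force: [1.3, 0.4, 3.4]
grip_width: 0.244
grip_force: 50.0
```

apply_moves(
  dp=[
    [0,0,0.001],
    [0,0,0.001],
    [0,0,0.001],
    [0,0,0],
  ],
  twist=[
    [0,0,0],
    [0,0,0],
    [0,0,0],
    [0,0,0],
  ],
  fingers=[1,1,1,1],
)

```text
time: 9.75
position: [0.5682, -0.0572, 0.2136]
tool_rot: [-1.569, -2.718, 0.003]
ft_force: [-3.3, 0.7, 1.0]
grip_width: 0.251
grip_force: 50.0
```

apply_moves(
  dp=[
    [0,0,0.001],
    [0,0,0],
  ],
  twist=[
    [0,0,0],
    [0,0,0],
  ],
  fingers=[1,1],
)

```text
time: 9.95
position: [0.5684, -0.0572, 0.2125]
tool_rot: [-1.57, -2.718, 0.003]
ft_force: [-3.6, -0.0, 1.2]
grip_width: 0.248
grip_force: 50.0
```

apply_moves(
  dp=[
    [0,0,0.001],
    [0,0,0],
  ],
  twist=[
    [0,0,0],
    [0,0,0],
  ],
  fingers=[1,1],
)

```text
time: 10.15
position: [0.5692, -0.0572, 0.2121]
tool_rot: [-1.571, -2.72, 0.001]
ft_force: [-3.4, -0.2, 2.3]
grip_width: 0.249
grip_force: 50.0
```

```bash
python3 - <<'E'
from h import *
plan()
b=get_image("scene");cv2.imwrite("pics/s3.png",b[:,:,::-1])
cv2.imwrite("pics/c3.png",cv2.resize(b[120:300,180:340],(640,600))[:,:,::-1])
E
```

```text
t 10.15 pos [ 0.5692 -0.0572  0.2121] F [-3.4301 -0.1609  2.3337] twist [0. 0. 0.] q7 0.6663266676739646 w 0.24875430951806254 50.00044262968004
tool axes in world (cols)
 [[-0.4998  0.8661 -0.0014]
 [ 0.8661  0.4998 -0.0001]
 [ 0.0006 -0.0013 -1.    ]]
```

View pics/c3.png

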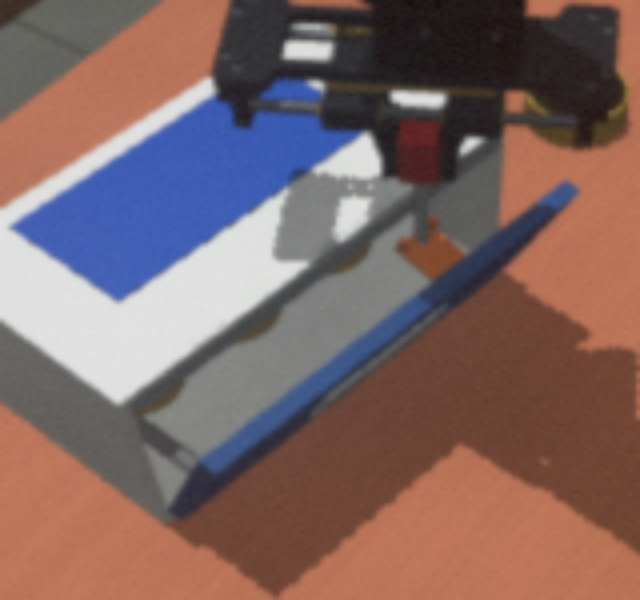

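The flap has sprung out. The hook at crop (430,250) now rests against the pin, which accounts for the 3.4 N sideways force, so I'll lift the key clear.

apply_moves(
  dp=[
    [0,0,-0.004],
    [0,0,-0.006],
    [0,0,-0.008],
    [0,0,-0.01],
    [0,0,-0.01],
    [0,0,-0.01],
    [0,0,-0.01],
    [0,0,-0.01],
    [0,0,0],
    [0,0,0],
  ],
  twist=[
    [0,0,0],
    [0,0,0],
    [0,0,0],
    [0,0,0],
    [0,0,0],
    [0,0,0],
    [0,0,0],
    [0,0,0],
    [0,0,0],
    [0,0,0],
  ],
  fingers=[1,1,1,1,1,1,1,1,1,1],
)

```text
time: 11.2
position: [0.5698, -0.0571, 0.2807]
tool_rot: [1.571, 2.72, 0.0]
ft_force: [-0.6, 0.6, -0.5]
grip_width: 0.253
grip_force: 50.0
```

```bash
python3 - <<'E'
from h import *
plan()
b=get_image("scene");a=get_image("top");cv2.imwrite("pics/s4.png",b[:,:,::-1])
cv2.imwrite("pics/c4.png",np.hstack([cv2.resize(b[110:310,170:330],(400,500)),cv2.resize(a[140:270,190:360],(400,500))])[:,:,::-1])
c,s=np.cos(-.117),np.sin(-.117)
def L(x,y,z):return np.array([.6675+c*x-s*y,-.004+s*x+c*y,z])
for th in(.3,.4,.5,.6,.7):print(th,[proj(cam("scene"),L(-.08-.148*np.sin(th),y,.018+.148*np.cos(th))).round(1).tolist() for y in(-.145,.145)])
E
```

```text
t 11.2 pos [ 0.5698 -0.0571  0.2807] F [-0.5841  0.6404 -0.4695] twist [0. 0. 0.] q7 0.6494930021745843 w 0.2530201195775239 49.99979976564646
tool axes in world (cols)
 [[-0.4999  0.8661  0.0004]
 [ 0.8661  0.4999  0.0001]
 [-0.0001  0.0004 -1.    ]]
0.3 [[319.0, 171.1], [226.7, 255.3]]
0.4 [[323.6, 175.7], [231.8, 260.6]]
0.5 [[327.9, 180.5], [236.8, 266.1]]
0.6 [[332.0, 185.4], [241.6, 271.6]]
0.7 [[335.7, 190.5], [246.1, 277.1]]
```

View pics/c4.png

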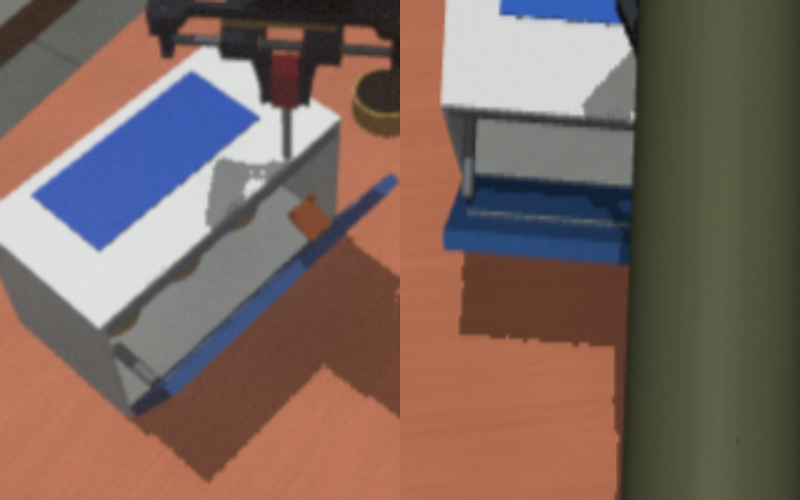

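The flap now stands free at about 0.47 rad, with its inner top corner near scene (326,183), and the key is clear. Next I compute a gentle arc that eases the flap down with the pin tip at about 2 N, away from the hook.

```bash
cat >> h.py <<'E'
c,s_=np.cos(-.117),np.sin(-.117)
def L(x,y,z):return np.array([.6675+c*x-s_*y,-.004+s_*x+c*y,z])
E
python3 - <<'E'
from h import *
s=ctrl.get_state();T=R.from_rotvec(s["tool_rot"])
P=[np.array(s["position"]),L(-.108,0,.2807),L(-.108,0,.212),L(-.127,0,.212)]
for a,b in zip(P,P[1:]):print(T.inv().apply(b-a).round(4).tolist())
r=.125;prev=None;th=np.r_[np.linspace(.42,1.4,21),np.linspace(1.43,1.57,6)]
W=[L(-.08-r*np.sin(t)+.004,0,.098+r*np.cos(t)) for t in th]
rows=[T.inv().apply(b-a).round(4).tolist() for a,b in zip(W,W[1:])]
print(rows[:10]);print(rows[10:20]);print(rows[20:]);print(W[10],W[20],W[-1])
E
```

```text
[0.0614, 0.0248, -0.0007]
[-0.0, 0.0001, 0.0687]
[0.0114, -0.0152, 0.0]
[[0.0033, -0.0044, 0.0026], [0.0032, -0.0043, 0.0029], [0.0031, -0.0042, 0.0032], [0.003, -0.0041, 0.0034], [0.0029, -0.0039, 0.0037], [0.0028, -0.0038, 0.0039], [0.0027, -0.0036, 0.0041], [0.0026, -0.0035, 0.0043], [0.0025, -0.0033, 0.0045], [0.0023, -0.0031, 0.0047]]
[[0.0022, -0.0029, 0.0049], [0.002, -0.0027, 0.0051], [0.0019, -0.0025, 0.0053], [0.0017, -0.0023, 0.0054], [0.0016, -0.0021, 0.0055], [0.0014, -0.0019, 0.0057], [0.0012, -0.0016, 0.0058], [0.0011, -0.0014, 0.0059], [0.0009, -0.0012, 0.0059], [0.0007, -0.0009, 0.006]]
[[0.0003, -0.0005, 0.0037], [0.0003, -0.0004, 0.0035], [0.0002, -0.0003, 0.0035], [0.0001, -0.0002, 0.0035], [0.0001, -0.0001, 0.0035], [0.0, -0.0, 0.0035]]
[0.494  0.0164 0.1747] [0.4697 0.0193 0.1192] [0.4679 0.0195 0.0981]
```

apply_moves(
  dp=[
    [0.0205,0.0083,0],
    [0.0205,0.0083,0],
    [0.0205,0.0083,0],
    [0,0,0],
    [0,0,0.017],
    [0,0,0.017],
    [0,0,0.017],
    [0,0,0.017],
    [0,0,0],
    [0,0,0],
  ],
  twist=[
    [0,0,0],
    [0,0,0],
    [0,0,0],
    [0,0,0],
    [0,0,0],
    [0,0,0],
    [0,0,0],
    [0,0,0],
    [0,0,0],
    [0,0,0],
  ],
  fingers=[1,1,1,1,1,1,1,1,1,1],
)

```text
time: 12.3
position: [0.5605, 0.0079, 0.2126]
tool_rot: [-1.572, -2.72, 0.001]
ft_force: [-0.6, -0.3, 0.5]
grip_width: 0.248
grip_force: 50.0
```

apply_moves(
  dp=[
    [0.004,-0.005,0],
    [0.004,-0.005,0],
    [0.0034,-0.005,0],
    [0.0033,-0.0044,0.0026],
    [0.0032,-0.0043,0.0029],
    [0.0031,-0.0042,0.0032],
    [0.003,-0.0041,0.0034],
  ],
  twist=[
    [0,0,0],
    [0,0,0],
    [0,0,0],
    [0,0,0],
    [0,0,0],
    [0,0,0],
    [0,0,0],
  ],
  fingers=[1,1,1,1,1,1,1],
)

```text
time: 13.0
position: [0.5206, 0.0136, 0.2005]
tool_rot: [1.57, 2.72, 0.001]
ft_force: [0.7, -0.2, 1.2]
grip_width: 0.248
grip_force: 50.0
```

apply_moves(
  dp=[
    [0.0029,-0.0039,0.0037],
    [0.0028,-0.0038,0.0039],
    [0.0027,-0.0036,0.0041],
    [0.0026,-0.0035,0.0043],
    [0.0025,-0.0033,0.0045],
    [0.0023,-0.0031,0.0047],
  ],
  twist=[
    [0,0,0],
    [0,0,0],
    [0,0,0],
    [0,0,0],
    [0,0,0],
    [0,0,0],
  ],
  fingers=[1,1,1,1,1,1],
)

```text
time: 13.6
position: [0.4942, 0.0165, 0.1748]
tool_rot: [-1.571, -2.721, 0.0]
ft_force: [0.9, -0.5, -0.6]
grip_width: 0.249
grip_force: 50.0
```

```bash
python3 - <<'E'
from h import *
plan()
b=get_image("scene");cv2.imwrite("pics/c5.png",cv2.resize(b[110:310,170:370],(600,600))[:,:,::-1])
for th in(.6,.8,.9,1.,1.1,1.57):print(th,[proj(cam("scene"),L(-.08-.148*np.sin(th),y,.018+.148*np.cos(th))).round(1).tolist() for y in(-.145,.145)])
E
```

```text
t 13.6 pos [0.4942 0.0165 0.1748] F [ 0.8568 -0.5362 -0.5624] twist [0. 0. 0.] q7 0.4446697406348617 w 0.24937906227387563 49.99991356395185
tool axes in world (cols)
 [[-0.4999  0.8661 -0.0001]
 [ 0.8661  0.4999  0.    ]
 [ 0.0001 -0.0001 -1.    ]]
0.6 [[332.0, 185.4], [241.6, 271.6]]
0.8 [[339.0, 195.6], [250.3, 282.6]]
0.9 [[341.8, 200.7], [254.2, 287.8]]
1.0 [[344.2, 205.7], [257.6, 292.8]]
1.1 [[346.1, 210.5], [260.5, 297.5]]
1.57 [[348.2, 229.2], [267.5, 313.9]]
```

View pics/c5.png

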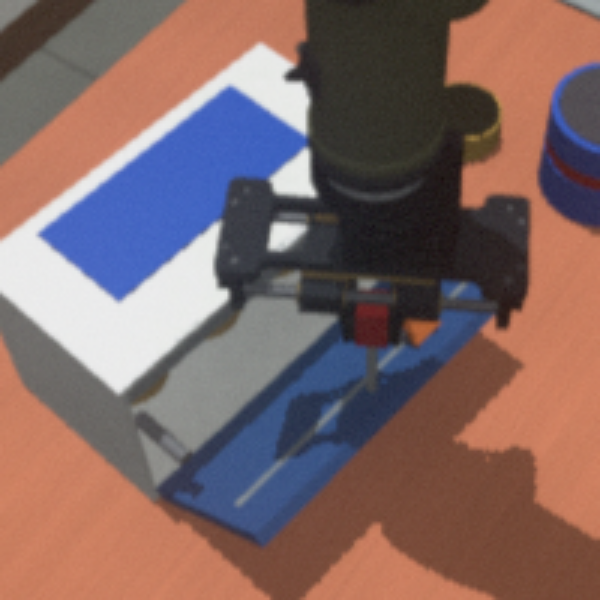

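The flap is following the tip: its near corner is at scene (258,291), about 0.95 rad, and the tip rests inboard of the edge. Forces stay around 1–2 N, so I carry on along the arc.

apply_moves(
  dp=[
    [0.0022,-0.0029,0.0049],
    [0.002,-0.0027,0.0051],
    [0.0019,-0.0025,0.0053],
    [0.0017,-0.0023,0.0054],
    [0.0016,-0.0021,0.0055],
  ],
  twist=[
    [0,0,0],
    [0,0,0],
    [0,0,0],
    [0,0,0],
    [0,0,0],
  ],
  fingers=[1,1,1,1,1],
)

```text
time: 14.15
position: [0.4787, 0.0184, 0.1485]
tool_rot: [-1.571, -2.72, 0.0]
ft_force: [-0.2, 0.0, -0.3]
grip_width: 0.251
grip_force: 50.0
```

apply_moves(
  dp=[
    [0.0014,-0.0019,0.0057],
    [0.0012,-0.0016,0.0058],
    [0.0011,-0.0014,0.0059],
    [0.0009,-0.0012,0.0059],
    [0.0007,-0.0009,0.006],
  ],
  twist=[
    [0,0,0],
    [0,0,0],
    [0,0,0],
    [0,0,0],
    [0,0,0],
  ],
  fingers=[1,1,1,1,1],
)

```text
time: 14.65
position: [0.4701, 0.0195, 0.1192]
tool_rot: [-1.571, -2.72, 0.0]
ft_force: [-0.1, 0.6, -0.0]
grip_width: 0.249
grip_force: 50.0
```

apply_moves(
  dp=[
    [0.0003,-0.0005,0.0037],
    [0.0003,-0.0004,0.0035],
    [0.0002,-0.0003,0.0035],
    [0.0001,-0.0002,0.003],
    [0,0,0],
  ],
  twist=[
    [0,0,0],
    [0,0,0],
    [0,0,0],
    [0,0,0],
    [0,0,0],
  ],
  fingers=[1,1,1,1,1],
)

```text
time: 15.15
position: [0.4685, 0.0196, 0.1057]
tool_rot: [-1.571, -2.72, 0.001]
ft_force: [-0.3, -0.3, -0.9]
grip_width: 0.252
grip_force: 50.0
```

apply_moves(
  dp=[
    [0,0,0.001],
    [0,0,0.001],
    [0,0,0],
  ],
  twist=[
    [0,0,0],
    [0,0,0],
    [0,0,0],
  ],
  fingers=[1,1,1],
)

```text
time: 15.45
position: [0.4688, 0.0196, 0.1041]
tool_rot: [1.571, 2.72, 0.0]
ft_force: [-0.1, -0.9, -0.2]
grip_width: 0.247
grip_force: 50.0
```

apply_moves(
  dp=[
    [0,0,0.001],
    [0,0,0.001],
    [0,0,0.001],
    [0,0,0],
  ],
  twist=[
    [0,0,0],
    [0,0,0],
    [0,0,0],
    [0,0,0],
  ],
  fingers=[1,1,1,1],
)

```text
time: 15.85
position: [0.4687, 0.0196, 0.1009]
tool_rot: [-1.571, -2.721, 0.0]
ft_force: [-0.1, -0.5, -0.5]
grip_width: 0.25
grip_force: 50.0
```

apply_moves(
  dp=[
    [0,0,0.001],
    [0,0,0.001],
    [0,0,0],
  ],
  twist=[
    [0,0,0],
    [0,0,0],
    [0,0,0],
  ],
  fingers=[1,1,1],
)

```text
time: 16.15
position: [0.4686, 0.0196, 0.0989]
tool_rot: [-1.571, -2.721, 0.0]
ft_force: [0.1, 0.6, -0.1]
grip_width: 0.249
grip_force: 50.0
```

```bash
python3 - <<'E'
from h import *
plan()
b=get_image("scene");cv2.imwrite("pics/c6.png",cv2.resize(b[110:330,170:390],(600,600))[:,:,::-1])
for th in(1.3,1.4,1.5,1.57):print(th,[(((proj(cam("scene"),L(-.08-.148*np.sin(th),y,.018+.148*np.cos(th))))-[170,110])*600/220).round().tolist() for y in(-.145,.145)])
E
```

```text
t 16.15 pos [0.4686 0.0196 0.0989] F [ 0.0916  0.598  -0.1018] twist [0. 0. 0.] q7 0.4454526057207238 w 0.2490278138198765 49.999566888436675
tool axes in world (cols)
 [[-0.4999  0.8661 -0.0001]
 [ 0.8661  0.4999 -0.    ]
 [ 0.     -0.0001 -1.    ]]
1.3 [[486.0, 298.0], [259.0, 534.0]]
1.4 [[487.0, 309.0], [263.0, 543.0]]
1.5 [[487.0, 319.0], [265.0, 551.0]]
1.57 [[486.0, 325.0], [266.0, 556.0]]
```

View pics/c6.png

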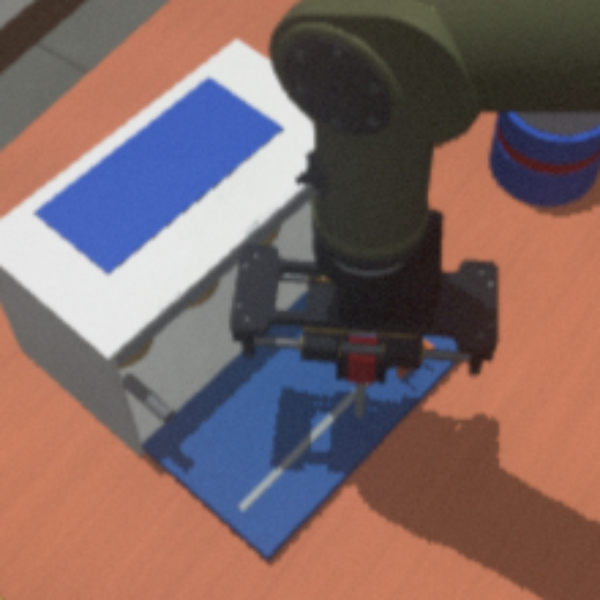

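The flap looks level: its corner is at crop (268,556) against a predicted (266,556) for 1.57. I'll feel downward for its stop.

apply_moves(
  dp=[
    [0,0,0.0005],
    [0,0,0.0005],
    [0,0,0],
  ],
  twist=[
    [0,0,0],
    [0,0,0],
    [0,0,0],
  ],
  fingers=[1,1,1],
)

```text
time: 16.5
position: [0.4688, 0.0196, 0.0985]
tool_rot: [1.571, 2.721, 0.0]
ft_force: [-1.5, -1.1, 4.2]
grip_width: 0.25
grip_force: 50.0
```

apply_moves(
  dp=[
    [0,0,0.0005],
    [0,0,0],
  ],
  twist=[
    [0,0,0],
    [0,0,0],
  ],
  fingers=[1,1],
)

```text
time: 16.7
position: [0.4689, 0.0195, 0.0984]
tool_rot: [1.571, 2.721, 0.001]
ft_force: [-3.3, 0.1, 8.6]
grip_width: 0.252
grip_force: 50.0
```

The stop is reached: stiff contact, with the tip at 18.4 mm. Lifting now and returning to the holder.

apply_moves(
  dp=[
    [0,0,-0.005],
    [0,0,-0.015],
    [0,0,-0.02],
    [0,0,-0.02],
    [0,0,-0.02],
    [0,0,-0.02],
    [0,0,-0.02],
    [0,0,-0.02],
    [0,0,-0.01],
    [0,0,0],
  ],
  twist=[
    [0,0,0],
    [0,0,0],
    [0,0,0],
    [0,0,0],
    [0,0,0],
    [0,0,0],
    [0,0,0],
    [0,0,0],
    [0,0,0],
    [0,0,0],
  ],
  fingers=[1,1,1,1,1,1,1,1,1,1],
)

```text
time: 17.7
position: [0.4695, 0.0197, 0.2486]
tool_rot: [1.57, 2.719, 0.003]
ft_force: [0.1, -0.8, -1.3]
grip_width: 0.25
grip_force: 50.0
```

apply_moves(
  dp=[
    [0.0272,0.014,0],
    [0.0272,0.014,0],
    [0.0272,0.014,0],
    [0.0272,0.014,0],
    [0.0272,0.014,0],
    [0.0272,0.014,0],
    [0.0272,0.014,0],
    [0.0272,0.014,0],
    [0.0272,0.014,0],
    [0.0272,0.014,0],
  ],
  twist=[
    [0,0,0],
    [0,0,0],
    [0,0,0],
    [0,0,0],
    [0,0,0],
    [0,0,0],
    [0,0,0],
    [0,0,0],
    [0,0,0],
    [0,0,0],
  ],
  fingers=[1,1,1,1,1,1,1,1,1,1],
)

```text
time: 18.7
position: [0.4533, 0.326, 0.2458]
tool_rot: [-1.571, -2.72, 0.003]
ft_force: [-0.0, 0.7, -0.9]
grip_width: 0.246
grip_force: 50.0
```

apply_moves(
  dp=[
    [0,0,0],
    [0,0,0],
    [0,0,0],
  ],
  twist=[
    [0,0,0],
    [0,0,0],
    [0,0,0],
  ],
  fingers=[1,1,1],
)

```text
time: 19.0
position: [0.4542, 0.3236, 0.2467]
tool_rot: [1.573, 2.719, -0.003]
ft_force: [-0.4, -0.2, -0.4]
grip_width: 0.249
grip_force: 50.0
```

```bash
python3 - <<'E'
from h import *
plan([.4541,.3251,.18],30)
b=get_image("scene");cv2.imwrite("pics/s7.png",b[:,:,::-1])
cv2.imwrite("pics/c7.png",np.hstack([cv2.resize(b[100:340,160:400],(400,400)),cv2.resize(b[310:410,165:265],(400,400))])[:,:,::-1])
t=np.array(ctrl.get_state()["position"])-[0,0,.08]
print("tip px in right crop",((proj(cam("scene"),t)-[165,310])*4), "hole",(proj(cam("scene"),[.4541,.3251,.085])-[165,310])*4)
E
```

```text
t 19.0 pos [0.4542 0.3236 0.2467] F [-0.4098 -0.2304 -0.3814] twist [-0.0015  0.001  -0.0017] q7 -0.12247027129117978 w 0.24884672016710296 49.999444456771016
dp after twist [0.0013 0.0007 0.0667]
tool axes in world (cols)
 [[-0.5    0.866  0.   ]
 [ 0.866  0.5    0.   ]
 [ 0.     0.    -1.   ]]
tip px in right crop [183.265  189.0439] hole [208.6851 238.2419]
```

View pics/c7.png

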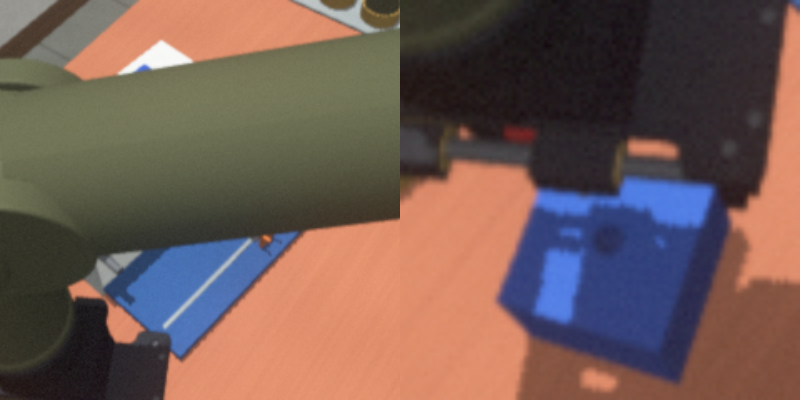

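The hole shows at right crop (608,238), matching the predicted (609,238). The left crop shows the flap still level. Now inserting.

apply_moves(
  dp=[
    [0.001,0.0005,0],
    [0,0,0.012],
    [0,0,0.012],
    [0,0,0.012],
    [0,0,0.012],
    [0,0,0.012],
    [0,0,0.01],
    [0,0,0],
  ],
  twist=[
    [-0.0015,0.001,-0.0017],
    [0,0,0],
    [0,0,0],
    [0,0,0],
    [0,0,0],
    [0,0,0],
    [0,0,0],
    [0,0,0],
  ],
  fingers=[1,1,1,1,1,1,1,1],
)

```text
time: 19.85
position: [0.453, 0.3257, 0.1755]
tool_rot: [-1.568, -2.721, 0.002]
ft_force: [-0.5, -0.4, -1.3]
grip_width: 0.247
grip_force: 50.0
```

apply_moves(
  dp=[
    [0,0,0.002],
    [0,0,0.002],
    [0,0,0.002],
    [0,0,0.002],
    [0,0,0.002],
    [0,0,0.002],
    [0,0,0.002],
    [0,0,0],
  ],
  twist=[
    [0,0,0],
    [0,0,0],
    [0,0,0],
    [0,0,0],
    [0,0,0],
    [0,0,0],
    [0,0,0],
    [0,0,0],
  ],
  fingers=[1,1,1,1,1,1,1,1],
)

```text
time: 20.65
position: [0.4538, 0.3262, 0.1632]
tool_rot: [-1.568, -2.722, -0.002]
ft_force: [0.2, 0.3, -0.1]
grip_width: 0.248
grip_force: 50.0
```

apply_moves(
  dp=[
    [-0.001,0,0.002],
    [0,0,0.003],
    [0,0,0.004],
    [0,0,0.005],
    [0,0,0.005],
    [0,0,0],
  ],
  twist=[
    [0,0,0],
    [0,0,0],
    [0,0,0],
    [0,0,0],
    [0,0,0],
    [0,0,0],
  ],
  fingers=[1,1,1,1,1,1],
)

```text
time: 21.25
position: [0.4539, 0.3252, 0.1435]
tool_rot: [-1.568, -2.721, -0.0]
ft_force: [0.4, 0.2, -0.2]
grip_width: 0.247
grip_force: 50.0
```

apply_moves(
  dp=[
    [0,0,0.005],
    [0,0,0.006],
    [0,0,0.006],
    [0,0,0.006],
    [0,0,0.006],
    [0,0,0.006],
    [0,0,0.006],
    [0,0,0.005],
    [0,0,0.003],
    [0,0,0],
  ],
  twist=[
    [0,0,0],
    [0,0,0],
    [0,0,0],
    [0,0,0],
    [0,0,0],
    [0,0,0],
    [0,0,0],
    [0,0,0],
    [0,0,0],
    [0,0,0],
  ],
  fingers=[1,1,1,1,1,1,1,1,1,1],
)

```text
time: 22.25
position: [0.4543, 0.3255, 0.0951]
tool_rot: [-1.568, -2.722, -0.002]
ft_force: [-1.3, 0.2, -0.8]
grip_width: 0.246
grip_force: 50.0
```

The pin is well inside the hole. I lower the last millimetres by feel.

apply_moves(
  dp=[
    [0,0,0.001],
    [0,0,0.001],
    [0,0,0.001],
    [0,0,0.001],
    [0,0,0],
  ],
  twist=[
    [0,0,0],
    [0,0,0],
    [0,0,0],
    [0,0,0],
    [0,0,0],
  ],
  fingers=[1,1,1,1,1],
)

```text
time: 22.75
position: [0.4545, 0.3256, 0.0915]
tool_rot: [-1.569, -2.722, -0.003]
ft_force: [1.0, -0.6, -1.5]
grip_width: 0.248
grip_force: 50.0
```

apply_moves(
  dp=[
    [0,0,0],
    [0,0,0],
    [0,0,0],
    [0,0,0],
    [0,0,0],
    [0,0,0],
    [0,0,0],
    [0,0,0],
    [0,0,0],
  ],
  twist=[
    [0,0,0],
    [0,0,0],
    [0,0,0],
    [0,0,0],
    [0,0,0],
    [0,0,0],
    [0,0,0],
    [0,0,0],
    [0,0,0],
  ],
  fingers=[0.6,0.4,0.2,0,0,0,0,0,0],
)

```text
time: 23.65
position: [0.4545, 0.3257, 0.0915]
tool_rot: [-1.568, -2.722, -0.003]
ft_force: [0.2, -0.5, 0.1]
grip_width: 0.962
grip_force: 0.0
```

apply_moves(
  dp=[
    [0,0,-0.01],
    [0,0,-0.02],
    [0,0,-0.02],
    [0,0,-0.02],
    [0,0,-0.02],
    [0,0,-0.02],
    [0,0,-0.02],
    [0,0,-0.02],
    [0,0,0],
    [0,0,0],
  ],
  twist=[
    [0,0,0],
    [0,0,0],
    [0,0,0],
    [0,0,0],
    [0,0,0],
    [0,0,0],
    [0,0,0],
    [0,0,0],
    [0,0,0],
    [0,0,0],
  ],
  fingers=[0,0,0,0,0,0,0,0,0,0],
)

```text
time: 24.65
position: [0.4545, 0.3255, 0.2421]
tool_rot: [1.569, 2.722, 0.005]
ft_force: [-0.0, 0.2, -1.1]
grip_width: 1.0
grip_force: 0.0
```

```bash
python3 - <<'E'
from h import *
plan()
C=cam("wrist");i=get_image("wrist");cv2.imwrite("pics/w8.png",i[:,:,::-1])
for q in blobs(i,(0,140,60),(6,255,255),60)[:3]:
    x,y,w,h=cv2.boundingRect(q);print("red",x,y,w,h,cv2.contourArea(q))
g=R.from_euler('z',30,degrees=True)
for z in(.125,.085):print(z,[proj(C,np.array([.4541,.3251,z])+g.apply([a*.011,b*.011,0])).round(1).tolist() for a in(-1,1) for b in(-1,1)])
for z in(.145,.125):print("z",z,proj(C,[.4541,.3251,z]))
b=get_image("scene");
for n,z in(("top",0),):
    t=get_image("top");cv2.imwrite("pics/t8.png",t[:,:,::-1])
c_=[q for q in blobs(t,(100,140,60),(125,255,255),300)]
for q in c_[:5]:print("top blue",cv2.minAreaRect(np.array([onz(cam("top"),p[0],.018)[:2] for p in q],np.float32)*1000))
m=lambda w:cv2.inRange(cv2.cvtColor(w,cv2.COLOR_RGB2HSV),(18,100,60),(32,255,255))
E
```

```text
t 24.65 pos [0.4545 0.3255 0.2421] F [-0.0334  0.1664 -1.0904] twist [0. 0. 0.] q7 -0.11969607189934425 w 0.999592457407575 0.0
tool axes in world (cols)
 [[-0.5014  0.8652  0.0017]
 [ 0.8652  0.5014  0.0024]
 [ 0.0013  0.0026 -1.    ]]
0.125 [[272.8, 213.3], [272.6, 191.3], [295.5, 213.3], [295.8, 191.3]]
0.085 [[274.1, 201.8], [273.9, 182.1], [294.2, 201.8], [294.4, 182.2]]
z 0.145 [284.1783 208.6688]
z 0.125 [284.1742 202.4117]
top blue ((512.8258056640625, 13.611480712890625), (286.7519836425781, 145.7156524658203), 83.33972930908203)
top blue ((744.0602416992188, -11.372970581054688), (226.7297821044922, 101.01490783691406), 83.33377838134766)
top blue ((492.1797180175781, -355.7320556640625), (114.1587905883789, 116.69337463378906), 22.327802658081055)
top blue ((467.8678894042969, 325.21966552734375), (85.85145568847656, 57.99171447753906), 21.967634201049805)
```

```bash
python3 - <<'E'
from h import *
C=cam("wrist");i=cv2.imread("pics/w8.png")[:,:,::-1].astype(int)
m=((i[...,0]>2.2*i[...,1])&(i[...,0]>2.2*i[...,2])&(i[...,0]>40)).astype(np.uint8);m[:150]=0;m[260:]=0
for q in cv2.findContours(m,0,1)[0]:
    if cv2.contourArea(q)>30:print(cv2.boundingRect(q),cv2.minAreaRect(q))
E
```

```text
(275, 192, 22, 21) ((285.5, 202.0), (20.0, 21.0), 90.0)
```

The grip's top face measures at (275–297, 192–213), against (273–296, 191–213) predicted for a key fully home. From above, the flap measures flat and full-length. Handing in.

```bash
python3 -c "
from bench import ctrl
print(ctrl.close_job())"
```

```text
the job is handed in; nothing more can be done
None
```

The job is handed in: the hook was pressed free at about 3 N, the flap is folded fully down (the stop was felt at about 9 N through the key), the key is back in its holder, the tins were not touched, and it took about 25 s of the 70 s.

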